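# Stack two dished spring washers face to face on an arbor and snap the cam lever shut

## Task

Build the spring pack for the screen press on the horizontal arbor of the assembly fixture: slide the two dished steel washers onto it with their faces alternating, the first with its wide hollow rim flat against the backing plate, the second turned the other way so that the two narrow hubs meet, and both pushed up together against the plate. Then swing the cam lever over its high point until it snaps shut across the end of the pack, and let go. Do not drop a washer, and leave the ink pot, marker and red squeegee where they are.

Things in the scene. Friction and masses are not known exactly. Their poses are not given: they have to be found in the camera images.
- washer_a: Dished steel spring washer, standing on edge in cradle_a; identical to the other. Diameter 100; flat rim 10 thick (radius 34 to 50), then a cone to a narrow hub (diameter 46, bore 32). 30 long, 0.25 kg. Origin: on its axis in the wide hollow rim face. +x = its axis, from hollow side to hub (rim x 0 to 10, hub face x 30). Pinch the rim from above across the 10, tips 10 to 15 below its top.
- washer_b: Dished steel spring washer, standing on edge in cradle_b; identical to the other. Diameter 100; flat rim 10 thick (radius 34 to 50), then a cone to a narrow hub (diameter 46, bore 32). 30 long, 0.25 kg. Origin: on its axis in the wide hollow rim face. +x = its axis, from hollow side to hub (rim x 0 to 10, hub face x 30). Pinch the rim from above across the 10, tips 10 to 15 below its top.
- hub_a (a point): Centre of the narrow hub face of washer_a (x = 30 in its frame).
- hub_b (a point): Centre of the narrow hub face of washer_b (x = 30 in its frame).
- arbor_seat (a point): Where the axis of the fixed steel arbor meets the front face of the backing plate, 100 above the worktop. The arbor is level, 24 in diameter, and runs from here along -x of this frame, roughly towards the robot. +y is the side of the lever hinge. The finished pack spans x = 0 to -60 (rim, hub, hub, rim), with 40 between the two rims.
- arbor_nose (a point): Free end of the arbor, 79 along -x from arbor_seat: full diameter up to 66 from the plate, then a taper to 8 in diameter here. Washers go on over this end with 4 play all round and hang 4 low when let go.
- fixture: Assembly fixture, fixed to the worktop at a different place and up to 0.3 rad turned in each run; origin on the worktop below arbor_seat, same axes. Grey base 12 high; aluminium backing plate 104 wide, 14 thick (x = 0 to 14), its top 8 above the arbor axis, so fingers holding the top of a rim pass over it.
- cam_lever (a joint): Angle of the cam lever about its vertical hinge on the fixture. 0 = open (arm pointing out towards the robot, beside the arbor, clear of the washers); it grows counter-clockwise seen from above. High point at 1.0; 1.75 = snapped shut, the flat arm crossing in front of the pack. Its spring drives it back to 0 below the high point, on to 1.75 beyond it: about 4 N at the handle.
- lever_grip (a point): Point on the axis of the lever's upright round black handle, 95 above the worktop. The handle is 16 in diameter, its top is 110 above the worktop, and it stands at the end of the arm, 145 from the hinge; it can be pinched from above and turns freely between the fingers, or pushed. The arm (13 wide, 50 to 64 above the worktop) passes below the arbor when it closes.
- lever_hinge (a point): Point on the vertical hinge axis of the cam lever, 95 above the worktop.
- cradle_a: Fixed wooden cradle, 44 x 100 in plan, 22 high, in which washer_a stands: slot along its y, 11.4 wide, slot floor 10 above the worktop. Origin at the centre of its underside; the axis of the standing washer lies along its x axis.
- cradle_b: As cradle_a, with washer_b standing in it.
- ink_pot: Bystander: small pink ink pot with white snap lid, 69 x 63 x 50 high; origin under its centre.
- marker: Bystander: white marker pen with black cap, 126 long, 18 thick, lying flat; origin under its centre.
- squeegee: Bystander: flat red plastic squeegee blade, 176 x 46 x 8; origin under its centre.
Not all that is in view belongs to the job. What is shaped like the washer_b but orange or yellow is not meant.

How it is judged:
By the outcome, as a careful person would: the job done as asked, in the order asked, and still so for the second after the job is handed in, with the robot touching nothing.
It also fails if it takes over 72 s, if anything falls off the work surface, if the arm or the gripper's body presses on something with over 40 N, if the wrist force passes 120 N, or if a joint passes its speed limit or range.

## Robot

A 6-joint arm with a two-finger parallel gripper is mounted at the origin on the work surface; the furniture and walls round the work are solid. World frame = base frame: x ahead of the robot, y to its left, z up, the work surface at z = 0. Lengths are in m, angles in rad, forces in N, time in s.
With the tool pointing down it reaches from about 0.4 to 0.825 m from the base axis. Payload 7 kg.
Tool frame: the origin (TCP) lies on the centre line of the jaws, within the pads' length; the fingertips stand tip_reach ahead of it and the grasp point (between the pads) is the TCP (tip_reach is the distance from the TCP to the fingertips, in m); z points along the fingers, y is the line along which they close (so a half turn about z gives the same grasp; the last joint's range is limited). The gripper opens to 88 mm and grips with 3 to 60 N. Pads are 19 mm wide; open, the fingers measure 130 mm over their backs; the gripper's body (78 mm by 193 mm) begins 47 mm behind the grasp point.
Start: joints at [1.563, 0.359, 0.012, 0, -1.224, -0.288], TCP at [0.197, 0.646, 0.246] pointing down, gripper open.
Joint ranges: [-3.07, 3.07], [-1.43, 2.12], [-1.02, 1.25], [-3.03, 1.67], [-3.05, -0], [-3.03, 3.03]. Speed limits (rad/s): [2.39, 2.39, 3.01, 3.14, 3.14, 3.14].

## Interface

Orientations are given as [roll, pitch, yaw] about the fixed x, y, z axes, in that order (R = Rz(yaw) Ry(pitch) Rx(roll)).
In Python, from station import get_state, grab_frame, calibration, job_done, find_in, mark_of, tip_reach gives the robot as it stands.
- The arm moves only by the shell command python3 -m handwheel 'ROWS' [OPENING] [FORCE]. ROWS is JSON, a list of rows, each an object with "delta_pos": the shift along the world's x, y, z in units of 30 mm (1.0 is 30 mm), a list of three; "dr": the turn, a rotation vector about the world's x, y, z in degrees, a list of three. In form: [{"delta_pos": [tx, ty, tz], "dr": [rx, ry, rz]}, ...]. A call has 1 to 10 rows; each row shifts and turns the commanded pose from where the row before left it; what a row does not reach is not made up. A row lasts 1/10 s, in which the tool goes at most 50 mm and 8.59 degrees, less where a joint would pass 70% of its speed; a pose out of reach is approached as far as the arm can. A call is refused whole if a number of a shift passes 1 or a number of a turn 8.59, either way. A call with a gripper value outside its range is refused whole. OPENING is the closure, from -1 (fully open) to 1 (shut), set as the call begins (- or left out, the last holds). The fingers move at their own pace and stop on an object; FORCE is the grip in N (left out, the last holds). Time passes only in rows, so rows that do not move let the fingers close. It gives the time, the measured TCP pose, the force, the opening and the grip force at its end, in the units of the state.
- get_state(): the state, without advancing time (a new reading comes with each control period).
- grab_frame(name): name is "side" or "top"; returns the picture (400x640x3 uint8, red, green, blue); there is no depth.
- calibration(name): a dict with "fx", "fy", "cx", "cy" (pixels), "extrinsics" (4x4, takes a point from world to camera coordinates). Camera axes: x right, y down, z forward; pixel columns grow to the right and rows downward; lengths in m; the calibration is good to about 2 mm. A picture is of the moment at which its call begins. calibration takes no time and is no camera call.
- job_done(): hands the job in; it is judged then, once.
Trained networks look in the newest picture that a camera, given by its name, has taken for a name from the list of things; names that differ only in an ending like _2 or _b are one class to them, and where a whole thing is asked for, a point or a joint stands for the part that bears it (a point fixed in the world has none). Each returns a list of dicts, best first, with "conf" (0 to 1); they miss things now and then, are a little off and sometimes report something else, mostly with a low value. They report only what shows in the picture. A call takes as long as a camera call. They do not tell look-alikes from the thing itself.
- find_in(camera, query): "location" ([column, row] in pixels, amid what is visible of it).
- mark_of(camera, query): "location" ([column, row] in pixels: a listed point, or the origin of a listed thing).
The state is a dict: "t": time; "q": joint angles; "qd": joint speeds; "joint_efforts": joint torques, N m; "eef_pos": TCP position; "ee_rot": TCP orientation; "force": force on the tool from outside, world axes, zero at the start; "moment": the same for the moment, N m; "width": finger opening in m; "gripper_force": force on a finger pad.
Only numpy, scipy, OpenCV 4.12 (cv2) and the standard library are available. Lean on these libraries where they do the work, as an engineer would, in place of code of your own. Each camera call takes 0.05 s, during which the arm holds its last target. There are 200 camera calls.

## Working session

There is one attempt and no reset: what is moved stays moved. The work goes in short steps, Python scripts to look and compute and a shell command to move; the robot and the scene stay as the last step left them, time stands still between calls to the robot, and variables do not carry over. Pictures are saved under pics/ and viewed, at most 10 in all, crops included, and the job is handed in when it is done.

```bash
mkdir -p pics
cat > h.py <<'E'
import numpy as np, cv2
from station import *
def cal(n):
    c=calibration(n); K=np.array([[c['fx'],0,c['cx']],[0,c['fy'],c['cy']],[0,0,1.]]); return K,np.array(c['extrinsics'])
def proj(n,p):
    K,E=cal(n); q=K@(E[:3,:3]@np.array(p,float)+E[:3,3]); return q[:2]/q[2]
def ray(n,px):
    K,E=cal(n); R=E[:3,:3]; d=R.T@np.linalg.inv(K)@np.array([px[0],px[1],1.]); return -R.T@E[:3,3], d/np.linalg.norm(d)
def atz(n,px,z):
    o,d=ray(n,px); return o+d*(z-o[2])/d[2]
def tri(p1,p2):
    A=np.zeros((3,3));b=np.zeros(3)
    for n,p in (('top',p1),('side',p2)):
        o,d=ray(n,p);M=np.eye(3)-np.outer(d,d);A+=M;b+=M@o
    x=np.linalg.solve(A,b); return x,[np.linalg.norm(proj(n,x)-p) for n,p in (('top',p1),('side',p2))]
def save(n,f,crop=None,s=1):
    im=grab_frame(n)[:,:,::-1]
    if crop: x0,y0,x1,y1=crop; im=im[y0:y1,x0:x1]
    im=cv2.resize(im,None,fx=s,fy=s,interpolation=cv2.INTER_CUBIC); cv2.imwrite('pics/'+f,im)
E
python3 - <<'E'
from h import *
np.set_printoptions(precision=3,suppress=True)
print(get_state(),tip_reach)
for n in('top','side'):
    save(n,n+'0.png'); K,E=cal(n); print(n,K[0,0],-E[:3,:3].T@E[:3,3],E[2,:3])
    for q in ['washer_a','hub_a','arbor_seat','arbor_nose','fixture','lever_grip','lever_hinge','cradle_a','ink_pot','marker','squeegee']:
        print(q,[(np.round(d['location']).tolist(),round(d['conf'],2)) for d in mark_of(n,q)])
E
```

```text
{'t': 0.0, 'q': array([ 1.563,  0.359,  0.011, -0.   , -1.224, -0.288]), 'qd': array([-0.002, -0.   ,  0.001,  0.001,  0.   ,  0.001]), 'joint_efforts': array([ -0.001, -58.272,  29.305,   6.997,   0.007,  -0.   ]), 'eef_pos': array([0.197, 0.645, 0.245]), 'ee_rot': array([ 3.14 , -0.   , -0.296]), 'force': array([ 0.036, -1.028, -0.384]), 'moment': array([-0.029, -0.013,  0.03 ]), 'gripper_force': 0.0, 'width': 0.08791117905124819} 0.019
top 464.6949563963442 [ 0.356 -0.317  1.118] [ 0.098 -0.009 -0.995]
washer_a [([424.0, 263.0], 0.91), ([283.0, 219.0], 0.9), ([343.0, 307.0], 0.8), ([276.0, 283.0], 0.75), ([357.0, 167.0], 0.66)]
hub_a [([351.0, 307.0], 0.97), ([367.0, 163.0], 0.83), ([270.0, 220.0], 0.78), ([294.0, 288.0], 0.76), ([415.0, 274.0], 0.71)]
arbor_seat [([252.0, 105.0], 0.75)]
arbor_nose [([238.0, 139.0], 0.7)]
fixture [([256.0, 120.0], 0.93)]
lever_grip [([182.0, 180.0], 0.64)]
lever_hinge [([207.0, 126.0], 0.72), ([354.0, 170.0], 0.34)]
cradle_a [([282.0, 221.0], 0.95), ([356.0, 172.0], 0.71)]
ink_pot [([348.0, 108.0], 0.71)]
marker [([352.0, 244.0], 0.53)]
squeegee [([409.0, 188.0], 0.89), ([356.0, 172.0], 0.45)]
side 502.92614356119725 [-0.118 -1.347  0.651] [ 0.43   0.793 -0.432]
washer_a [([244.0, 250.0], 0.98), ([289.0, 207.0], 0.93), ([364.0, 219.0], 0.89), ([321.0, 278.0], 0.89)]
hub_a [([289.0, 204.0], 0.98), ([244.0, 257.0], 0.86), ([304.0, 276.0], 0.76), ([373.0, 226.0], 0.75), ([242.0, 226.0], 0.74)]
arbor_seat [([357.0, 166.0], 0.58), ([404.0, 224.0], 0.51)]
arbor_nose [([331.0, 170.0], 0.81), ([298.0, 260.0], 0.42)]
fixture [([354.0, 197.0], 0.78)]
lever_grip [([280.0, 164.0], 0.87), ([365.0, 241.0], 0.45), ([291.0, 208.0], 0.36), ([371.0, 225.0], 0.18)]
lever_hinge [([324.0, 164.0], 0.56)]
cradle_a [([364.0, 243.0], 0.91), ([291.0, 229.0], 0.75)]
ink_pot [([404.0, 226.0], 0.74)]
marker [([300.0, 261.0], 0.84)]
squeegee [([376.0, 272.0], 0.62)]
```

Run:
```python
from h import *
a=cv2.imread('pics/top0.png')[70:330,150:470]; cv2.imwrite('pics/top0c.png',cv2.resize(a,None,fx=2.3,fy=2.3,interpolation=cv2.INTER_CUBIC))
a=cv2.imread('pics/side0.png')[110:320,200:460]; cv2.imwrite('pics/side0c.png',cv2.resize(a,None,fx=2.8,fy=2.8,interpolation=cv2.INTER_CUBIC))
np.set_printoptions(precision=3,suppress=True)
for k,t,s in [('seat',[252,105],[357,166]),('nose',[238,139],[331,170]),('grip',[182,180],[280,164]),('hinge',[207,126],[324,164]),('w1',[283,219],[289,207]),('w2',[357,167],[364,219]),('h1',[270,220],[289,204]),('h2',[367,163],[373,226]),('ink',[348,108],[404,226])]:
    print(k,*tri(t,s))
for k,p in [('c1',[282,221]),('c2',[356,172])]: print(k,atz('top',p,0.0))
for k,p in [('c2',[364,243]),('c1',[291,229])]: print(k,atz('side',p,0.0))
```

```text
seat [ 0.654 -0.175  0.099] [np.float64(1.2463331819463521), np.float64(0.9371183824683792)]
nose [ 0.579 -0.146  0.09 ] [np.float64(2.0428325889133285), np.float64(1.5444829884516913)]
grip [ 0.478 -0.021  0.085] [np.float64(1.0591469609385404), np.float64(0.7637078093557985)]
hinge [ 0.605 -0.07   0.079] [np.float64(0.4921324806172007), np.float64(0.35833855709188883)]
w1 [ 0.398 -0.247  0.054] [np.float64(0.7237082233804947), np.float64(0.6143731234827428)]
w2 [ 0.524 -0.415  0.064] [np.float64(0.618195688592807), np.float64(0.5625106463751817)]
h1 [ 0.402 -0.221  0.051] [np.float64(2.670497892712502), np.float64(2.231507680365974)]
h2 [ 0.536 -0.439  0.052] [np.float64(0.567709118150979), np.float64(0.5263360085298786)]
ink [ 0.677 -0.395 -0.004] [np.float64(1.2961184745751042), np.float64(1.1620418475716894)]
c1 [ 0.397 -0.242  0.   ]
c2 [ 0.52  -0.418  0.   ]
c2 [ 0.522 -0.426  0.   ]
c1 [ 0.39  -0.271  0.   ]
```

View pics/top0c.png

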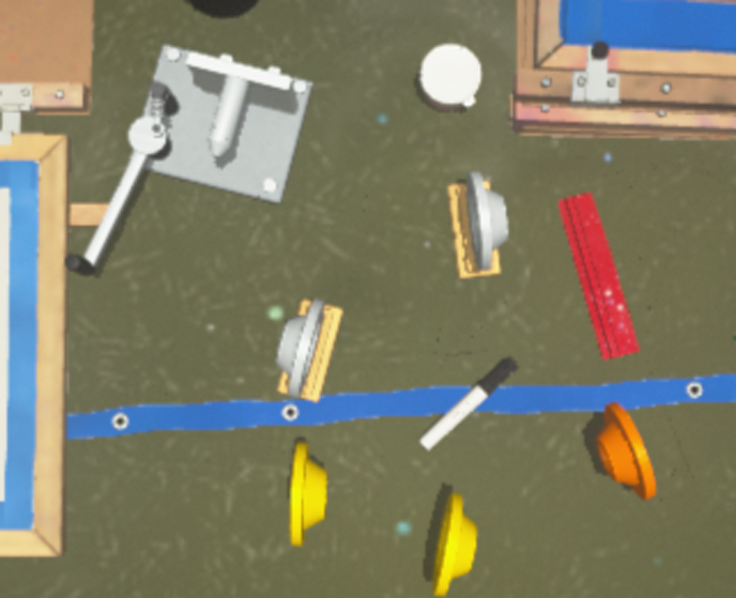

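View pics/side0c.png

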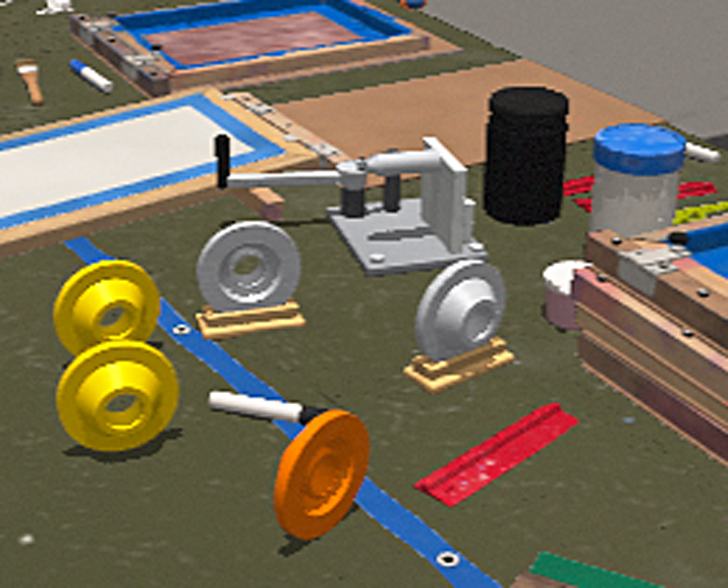

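The top view shows five washer-shaped things. The two grey steel ones stand in wooden cradles, at about (283,219) with hub to +y and (357,167) with hub to -y. Two yellow ones at (276,283) and (343,307) and an orange one at (424,263) have the wrong colour and no cradle, so they are decoys. The fixture is at the upper left, with the lever open at (182,180).

Next I'll fit poses and confirm them with overlays.

```bash
cat > fit.py <<'E'
from h import *
from scipy.optimize import least_squares
import json
obs={}
near={'top':{'seat':('arbor_seat',[252,105]),'nose':('arbor_nose',[238,139]),'hinge':('lever_hinge',[207,126]),'grip':('lever_grip',[182,180]),'o1':('washer_a',[283,219]),'h1':('hub_a',[270,220]),'o2':('washer_a',[357,167]),'h2':('hub_a',[367,163]),'c1':('cradle_a',[282,221]),'c2':('cradle_a',[356,172])},
'side':{'seat':('arbor_seat',[357,166]),'nose':('arbor_nose',[331,170]),'hinge':('lever_hinge',[324,164]),'grip':('lever_grip',[280,164]),'o1':('washer_a',[289,207]),'h1':('hub_a',[289,204]),'o2':('washer_a',[364,219]),'h2':('hub_a',[373,226]),'c1':('cradle_a',[291,229]),'c2':('cradle_a',[364,243])}}
for n in near:
    for rep in range(3):
        grab_frame(n); cache={}
        for k,(q,p) in near[n].items():
            if q not in cache: cache[q]=mark_of(n,q)
            c=[d for d in cache[q] if np.hypot(*(np.array(d['location'])-p))<9]
            if c: obs.setdefault((n,k),[]).append(min(c,key=lambda d:np.hypot(*(np.array(d['location'])-p)))['location'])
for k in obs: print(k,np.round(obs[k],1).tolist())
def pts(kind,v):
    x,y,a=v[:3]; R=np.array([[np.cos(a),-np.sin(a)],[np.sin(a),np.cos(a)]])
    def w(l,z): return np.r_[R@np.array(l)+[x,y],z]
    if kind=='f': 
        h=v[3:5]
        return {'seat':w([0,0],.1),'nose':w([-.079,0],.1),'hinge':w(h,.095),'grip':w([h[0]-.145,h[1]],.095)}
    i=kind
    return {'o'+i:w([0,0],.06),'h'+i:w([.03,0],.06),'c'+i:w([.005,0],0)}
out={}
for kind,v0 in (('f',[.654,-.175,-.25,-.08,.09]),('1',[.398,-.247,1.4]),('2',[.524,-.415,-1.4])):
    def res(v):
        P=pts(kind,v); r=[]
        for (n,k),l in obs.items():
            if k in P: r+=list(proj(n,P[k])-np.median(l,axis=0))
        return np.array(r)
    s=least_squares(res,v0,loss='soft_l1'); out[kind]=s.x.tolist(); print(kind,np.round(s.x,4),np.round(res(s.x),1))
json.dump(out,open('fit.json','w'))
E
cat > ov.py <<'E'
from fit0 import *
E
cat > ov.py <<'E'
from h import *
import json,sys
def circ(o,ax,r): 
    u=np.array([-ax[1],ax[0],0]);t=np.linspace(0,2*np.pi,60); return [o+r*(np.cos(a)*u+np.sin(a)*np.array([0,0,1])) for a in t]
def draw(name,crops,models,f,s=4):
    """models: list of (o3, ax3, [(dist,r),...])"""
    ims=[]
    for n,(x0,y0,x1,y1) in crops:
        im=cv2.resize(grab_frame(n)[y0:y1,x0:x1,::-1],None,fx=s,fy=s,interpolation=cv2.INTER_CUBIC)
        for o,ax,cs in models:
            for d,r in cs:
                P=np.array([(proj(n,p)-[x0,y0]+.5)*s for p in circ(np.array(o)+d*np.array(ax),np.array(ax),r)])
                cv2.polylines(im,[P.astype(int)],True,(0,0,255),1)
        ims.append(im)
    h=max(i.shape[0] for i in ims)
    ims=[cv2.copyMakeBorder(i,0,h-i.shape[0],0,4,cv2.BORDER_CONSTANT) for i in ims]
    cv2.imwrite('pics/'+f,cv2.hconcat(ims) if name=='h' else ims[0])
def W(x,y,a,z=.06): return ([x,y,z],[np.cos(a),np.sin(a),0],[(0,.05),(.01,.05),(.03,.023)])
def F(x,y,a): return ([x,y,.1],[np.cos(a),np.sin(a),0],[(0,.012),(-.066,.012),(-.079,.004)])
E
python3 fit.py
python3 - <<'E'
from ov import *
o=json.load(open('fit.json')); m=[F(*o['f'][:3]),W(*o['1']),W(*o['2'])]
draw('h',[('top',(225,85,385,240)),('side',(255,145,400,260))],m,'ov1.png',s=2.6)
im=cv2.imread('pics/ov1.png');print(im.shape)
E
```

```text
('top', 'seat') [[255.5, 104.9], [253.7, 104.7], [254.3, 105.6]]
('top', 'nose') [[238.9, 138.4], [239.4, 139.2], [243.1, 139.9]]
('top', 'hinge') [[211.6, 125.8], [211.0, 127.6]]
('top', 'grip') [[182.9, 182.4], [183.1, 183.3], [183.0, 181.1]]
('top', 'o1') [[282.5, 224.3], [284.8, 222.3], [284.0, 223.2]]
('top', 'h1') [[270.3, 219.4], [271.2, 218.7], [269.1, 217.9]]
('top', 'o2') [[355.8, 166.5], [355.0, 168.7], [354.9, 166.8]]
('top', 'h2') [[369.0, 165.8], [366.0, 163.0], [365.4, 165.3]]
('top', 'c1') [[285.7, 222.0], [283.9, 220.0], [283.9, 221.7]]
('top', 'c2') [[354.7, 171.9], [352.0, 172.8], [353.0, 172.7]]
('side', 'seat') [[355.4, 169.5], [355.5, 166.2], [355.3, 166.5]]
('side', 'nose') [[331.7, 172.4], [327.8, 167.9]]
('side', 'hinge') [[327.0, 161.3], [324.9, 163.0], [325.0, 162.1]]
('side', 'grip') [[278.8, 166.5], [281.2, 163.4], [278.9, 168.1]]
('side', 'o1') [[290.5, 206.9], [290.0, 206.5], [291.3, 207.5]]
('side', 'h1') [[287.5, 202.9], [290.3, 204.5], [285.9, 204.3]]
('side', 'o2') [[362.1, 220.2], [364.1, 220.8], [362.2, 221.6]]
('side', 'h2') [[371.6, 225.9], [371.0, 224.9]]
('side', 'c1') [[287.7, 229.1], [288.4, 228.0], [290.9, 227.3]]
('side', 'c2') [[366.2, 239.9], [365.6, 242.6], [367.2, 241.9]]
f [ 0.649  -0.1794 -0.3958 -0.0806  0.0696] [ 0.2  1.   0.2 -1.6  0.1 -0.5  0.2  2.5  0.1  0.  -0.6 -2.7  0.8 -1.4
 -0.2 -4.2]
1 [ 0.3927 -0.2521  1.3148] [ 0.5 -1.2  1.5 -0.4  0.1  0.6 -2.  -0.8 -1.1 -2.9  0.2 -3. ]
2 [ 0.5229 -0.4105 -1.3777] [ 0.1  0.3  1.9 -0.3  1.9 -2.2 -0.2 -1.1 -0.9 -1.4 -3.8 -0.9]
(403, 801, 3)
```

View pics/ov1.png

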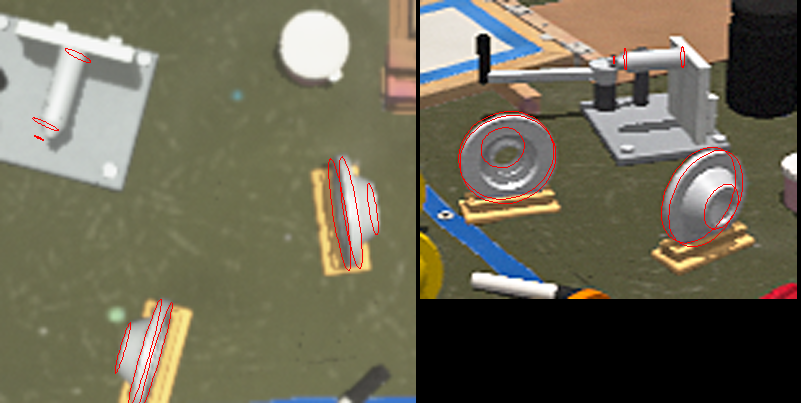

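Both greys sit in the cradles, so the identity is confirmed: the washer with hub to +y goes on first and the other second. The pose fits are rough. I'll start moving along an arc around the base, then refine.

```bash
python3 -m handwheel '[{"delta_pos":[0.9,-0.8,0],"dr":[0,0,-8]},{"delta_pos":[0.9,-0.8,0],"dr":[0,0,-8]},{"delta_pos":[0.9,-0.8,0],"dr":[0,0,-8]},{"delta_pos":[0.9,-0.9,0],"dr":[0,0,-8]},{"delta_pos":[0.9,-0.9,0],"dr":[0,0,-8]},{"delta_pos":[0.8,-0.9,0],"dr":[0,0,-8]},{"delta_pos":[0.6,-0.9,0],"dr":[0,0,-8]},{"delta_pos":[0.5,-0.9,0],"dr":[0,0,-8]},{"delta_pos":[0,0,0],"dr":[0,0,-8]},{"delta_pos":[0,0,0],"dr":[0,0,-8]}]' -1 20
python3 - <<'E'
from ov import *
from scipy.optimize import minimize
o=json.load(open('fit.json')); S=4
im={n:grab_frame(n) for n in('top','side')}
def hull(n,P,mask):
    p=np.array([(proj(n,q)+.5)*S-.5 for q in P]); cv2.fillConvexPoly(mask,cv2.convexHull(np.round(p*16).astype(np.int32)),1,shift=4)
def seg(n,c,r):
    x0,y0=int(c[0]-r),int(c[1]-r); a=im[n][y0:y0+2*r,x0:x0+2*r]
    hsv=cv2.cvtColor(a,cv2.COLOR_RGB2HSV)
    return ((hsv[...,1]<38)&(hsv[...,2]>60)).astype(np.uint8),(x0,y0)
for k in '12':
    v=np.array(o[k]); M={}
    for n in im:
        c=proj(n,[v[0],v[1],.06]); m,off=seg(n,c,36)
        m=cv2.resize(m*255,None,fx=S,fy=S,interpolation=cv2.INTER_LINEAR)>127
        nl,l,st,_=cv2.connectedComponentsWithStats(m.astype(np.uint8)); j=1+np.argmax(st[1:,4]); m=cv2.morphologyEx((l==j).astype(np.uint8),cv2.MORPH_CLOSE,np.ones((9,9)))
        M[n]=(m,off); print(k,n,m.sum())
    def cost(v,pr=False):
        J=0
        for n,(m,off) in M.items():
            full=np.zeros((400*S,640*S),np.uint8)
            ax=np.array([np.cos(v[2]),np.sin(v[2]),0]);O=np.array([v[0],v[1],.06])
            hull(n,circ(O,ax,.05)+circ(O+.01*ax,ax,.05),full); hull(n,circ(O+.01*ax,ax,.034)+circ(O+.03*ax,ax,.023),full)
            f=full[off[1]*S:off[1]*S+m.shape[0],off[0]*S:off[0]*S+m.shape[1]]
            iou=(f&m).sum()/(f|m).sum(); J-=iou
            if pr: print(n,iou)
        return J
    best=None
    for da in(-.1,0,.1):
        s=minimize(cost,v+[0,0,da],method='Nelder-Mead',options=dict(initial_simplex=v+np.array([[0,0,da],[.005,0,da],[0,.005,da],[0,0,da+.08]]),maxiter=70))
        if best is None or s.fun<best.fun: best=s
    print(k,best.x); cost(best.x,True); o[k]=best.x.tolist()
json.dump(o,open('fit.json','w'))
# fixture zooms with grid of candidate model
ims=[]
for n,(x0,y0,x1,y1) in (('top',(205,80,295,170)),('side',(300,140,390,220))):
    a=cv2.resize(im[n][y0:y1,x0:x1,::-1],(400,int(400*(y1-y0)/(x1-x0))),interpolation=cv2.INTER_CUBIC); ims.append(cv2.copyMakeBorder(a,0,400-a.shape[0],0,0,cv2.BORDER_CONSTANT))
cv2.imwrite('pics/fx.png',cv2.hconcat(ims))
E
```

```text
t: 4.7
eef_pos: [0.3895, 0.4377, 0.246]
ee_rot: [-3.141, 0.001, -1.7]
force: [-0.0, 0.7, -0.6]
width: 0.0872
gripper_force: 0.0
1 top 7532
1 side 14949Traceback (most recent call last):
  File "<stdin>", line 30, in <module>
    res = _minimize_neldermead(fun, x0, args, callback, bounds=bounds,
                               **options)
    fxr = func(xr)
    fx = function(np.copy(x), *(wrapper_args + args))
  File "<stdin>", line 23, in cost
  File "<stdin>", line 6, in hull
  File "h.py", line 6, in proj
    K,E=cal(n); q=K@(E[:3,:3]@np.array(p,float)+E[:3,3]); return q[:2]/q[2]
        ~~~^^^
  File "h.py", line 4, in cal
    c=calibration(n); K=np.array([[c['fx'],0,c['cx']],[0,c['fy'],c['cy']],[0,0,1.]]); return K,np.array(c['extrinsics'])
ValueError: time passes only in moves, steps and waits
```

```bash
sed -i 's/^def cal(n):/import functools\n@functools.lru_cache\ndef cal(n):/' h.py
cat > ref.py <<'E'
from ov import *
from scipy.optimize import minimize
S=4
def hull(n,P,mask):
    p=np.array([(proj(n,q)+.5)*S-.5 for q in P]); cv2.fillConvexPoly(mask,cv2.convexHull(np.round(p*16).astype(np.int32)),1,shift=4)
def refine(im,v,z=.06,r=36,pr=True):
    v=np.array(v,float); M={}
    for n in im:
        c=proj(n,[v[0],v[1],z]); x0,y0=int(c[0]-r),int(c[1]-r); hsv=cv2.cvtColor(im[n][y0:y0+2*r,x0:x0+2*r],cv2.COLOR_RGB2HSV)
        m=((hsv[...,1]<38)&(hsv[...,2]>60)).astype(np.uint8)
        m=(cv2.resize(m*255,None,fx=S,fy=S)>127).astype(np.uint8)
        _,l,st,_=cv2.connectedComponentsWithStats(m); m=cv2.morphologyEx((l==1+np.argmax(st[1:,4])).astype(np.uint8),cv2.MORPH_CLOSE,np.ones((9,9)))
        M[n]=(m,(x0,y0))
    def cost(v,show=False):
        J=0
        ax=np.array([np.cos(v[2]),np.sin(v[2]),0]);O=np.array([v[0],v[1],z])
        for n,(m,off) in M.items():
            full=np.zeros((400*S,640*S),np.uint8)
            hull(n,circ(O,ax,.05)+circ(O+.01*ax,ax,.05),full); hull(n,circ(O+.01*ax,ax,.034)+circ(O+.03*ax,ax,.023),full)
            f=full[off[1]*S:off[1]*S+m.shape[0],off[0]*S:off[0]*S+m.shape[1]]
            iou=(f&m).sum()/(f|m).sum(); J-=iou
            if show: print(n,round(iou,3))
        return J
    rs=[minimize(cost,v,method='Nelder-Mead',options=dict(initial_simplex=v+np.array([[0,0,a],[.005,0,a],[0,.005,a],[0,0,a+.08]]),maxiter=60)) for a in(-.1,.05)]
    b=min(rs,key=lambda s:s.fun); cost(b.x,pr); return b.x
E
python3 - <<'E'
from ref import *
o=json.load(open('fit.json'))
im={n:grab_frame(n) for n in('top','side')}
for k in '12': o[k]=refine(im,o[k]).tolist(); print(k,np.round(o[k],4))
json.dump(o,open('fit.json','w'))
ims=[]
for n,(x0,y0,x1,y1) in (('top',(205,80,295,170)),('side',(300,140,390,220))):
    a=cv2.resize(im[n][y0:y1,x0:x1,::-1],(400,int(400*(y1-y0)/(x1-x0))),interpolation=cv2.INTER_CUBIC); ims.append(cv2.copyMakeBorder(a,0,400-a.shape[0],0,0,cv2.BORDER_CONSTANT))
cv2.imwrite('pics/fx.png',cv2.hconcat(ims))
E
```

```text
top 0.917
side 0.867
1 [ 0.3941 -0.2526  1.3304]
top 0.926
side 0.457
2 [ 0.526  -0.4122 -1.431 ]
```

View pics/fx.png

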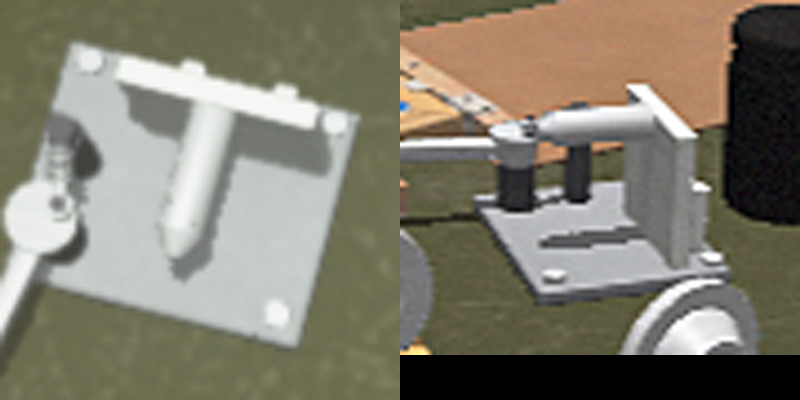

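```bash
cat > fx.py <<'E'
from ov import *
s=400/90
T=lambda x,y:(205+(x+.5)/s-.5,80+(y+.5)/s-.5)
Sd=lambda x,y:(300+(x-400+.5)/s-.5,140+(y+.5)/s-.5)
np.set_printoptions(precision=4,suppress=True)
L=atz('top',T(115,81),.108);R=atz('top',T(314,129),.108);d=L-R;print('plate top front',L,R,np.linalg.norm(d[:2]),'yaw',np.arctan2(-d[0],d[1]),'mid',(L+R)/2)
B=[atz('top',T(*p),.012) for p in((72,42),(358,115),(298,348))]
d=B[0]-B[1];e=B[1]-B[2];print('base',*B,'yaws',np.arctan2(-d[0],d[1]),np.arctan2(e[1],e[0]),np.linalg.norm(d),np.linalg.norm(e))
a=atz('top',T(213,110),.1);b=atz('top',T(182,232),.1);d=a-b;print('arbor yaw',np.arctan2(d[1],d[0]),a,b,'nose',atz('top',T(174,258),.1))
print('hinge cap',atz('top',T(41,218),.1))
# side: plate top front corner near (-y) and far
for n,p in(('near front top',(669,138)),('far front top',(628,88)),):
    o,d=ray('side',Sd(*p)); print(n,o+d*(.108-o[2])/d[2])
E
python3 fx.py
```

```text
plate top front [ 0.6637 -0.1265  0.108 ] [ 0.6419 -0.2267  0.108 ] 0.10258286597944617 yaw -0.21418666499044217 mid [ 0.6528 -0.1766  0.108 ]
base [ 0.7142 -0.0838  0.012 ] [ 0.6776 -0.2419  0.012 ] [ 0.5476 -0.2135  0.012 ] yaws -0.2278115958391364 -0.2151819140294353 0.1622370883997164 0.13306305703915858
arbor yaw -0.20532807651810966 [ 0.6526 -0.1748  0.1   ] [ 0.5896 -0.1617  0.1   ] nose [ 0.5763 -0.1583  0.1   ]
hinge cap [ 0.5948 -0.091   0.1   ]
near front top [ 0.6323 -0.2296  0.108 ]
far front top [ 0.6571 -0.1402  0.108 ]
```

Run:
```python
from ref import *
o=json.load(open('fit.json')); im={'top':grab_frame('top')}
v={}
for k in '12': v[k]=refine(im,o[k]); print(k,np.round(v[k],4),'grip',np.round(v[k][:2]+.005*np.array([np.cos(v[k][2]),np.sin(v[k][2])]),4),np.degrees(v[k][2]))
for k in '12': o['t'+k]=v[k].tolist()
o['f']=[.653,-.176,-.215]; json.dump(o,open('fit.json','w'))
draw('h',[('top',(235,85,385,245)),],[F(*o['f']),W(*v['1']),W(*v['2'])],'ov2.png',s=3.7)
```

```text
top 0.917
1 [ 0.3941 -0.2525  1.3312] grip [ 0.3953 -0.2476] 76.27174641902995
top 0.928
2 [ 0.5262 -0.4124 -1.421 ] grip [ 0.5269 -0.4174] -81.4200159893749
```

View pics/ov2.png

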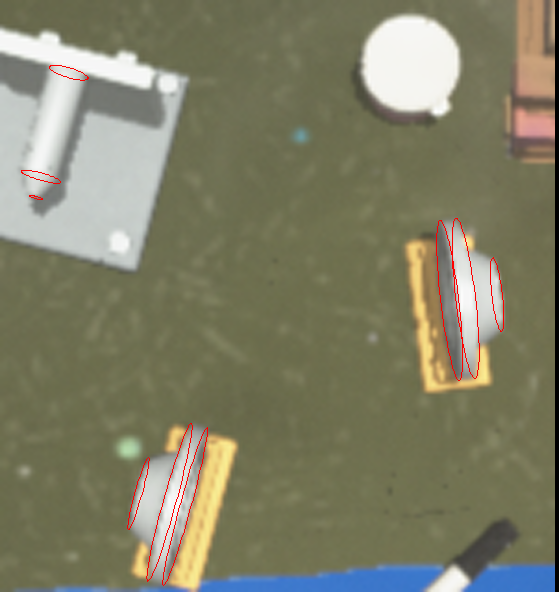

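```bash
python3 -m handwheel '[{"delta_pos":[0.8,-1,0],"dr":[0,0,-8]},{"delta_pos":[0.6,-1,0],"dr":[0,0,-8]},{"delta_pos":[0.4,-1,0],"dr":[0,0,-8]},{"delta_pos":[0.3,-1,0],"dr":[0,0,-8]},{"delta_pos":[0.2,-1,0],"dr":[0,0,-8]},{"delta_pos":[0,-1,0],"dr":[0,0,-8]},{"delta_pos":[0,-1,0],"dr":[0,0,-8]},{"delta_pos":[0,-1,0],"dr":[0,0,-8]},{"delta_pos":[0,-1,0],"dr":[0,0,-8]},{"delta_pos":[0,-1,0],"dr":[0,0,-8]}]'
```

```text
t: 6.0
eef_pos: [0.4576, 0.1377, 0.2457]
ee_rot: [3.141, 0.0, -3.091]
force: [0.7, -0.9, 0.3]
width: 0.0873
gripper_force: 0.0
```

The overlay matches both grey washers and the arbor to about 1 px. I'll go above the first washer.

```bash
python3 -m handwheel '[{"delta_pos":[-0.2,-1,0],"dr":[0,0,-8.3]},{"delta_pos":[-0.2,-1,0],"dr":[0,0,-8.3]},{"delta_pos":[-0.2,-1,0],"dr":[0,0,0]},{"delta_pos":[-0.2,-1,0],"dr":[0,0,0]},{"delta_pos":[-0.2,-1,0],"dr":[0,0,0]},{"delta_pos":[-0.2,-1,0],"dr":[0,0,0]},{"delta_pos":[-0.2,-1,0],"dr":[0,0,0]},{"delta_pos":[-0.2,-1,0],"dr":[0,0,0]},{"delta_pos":[-0.2,-1,0],"dr":[0,0,0]},{"delta_pos":[-0.2,-1,0],"dr":[0,0,0]}]' && python3 -m handwheel '[{"delta_pos":[-0.09,-0.95,-0.5],"dr":[0,0,0]},{"delta_pos":[0,-0.95,-0.6],"dr":[0,0,0]},{"delta_pos":[0,-0.95,-0.6],"dr":[0,0,0]},{"delta_pos":[0,0,-0.6],"dr":[0,0,0]},{"delta_pos":[0,0,0],"dr":[0,0,0]}]'
python3 - <<'E'
from h import *
s=get_state();print(s['eef_pos'],s['ee_rot'],s['q'])
ims=[]
for n in('top','side'):
    c=proj(n,[.395,-.248,.1]).astype(int); im=grab_frame(n)[c[1]-35:c[1]+35,c[0]-35:c[0]+35,::-1]
    im=cv2.resize(im,None,fx=5.5,fy=5.5,interpolation=cv2.INTER_CUBIC); ims.append(im)
cv2.imwrite('pics/g1.png',cv2.hconcat(ims))
E
```

```text
t: 7.0
eef_pos: [0.3975, -0.1623, 0.2458]
ee_rot: [3.141, 0.001, 2.908]
force: [0.5, 0.2, 0.0]
width: 0.0872
gripper_force: 0.0
t: 7.5
eef_pos: [0.3934, -0.247, 0.1743]
ee_rot: [3.141, -0.005, 2.905]
force: [-1.0, 0.3, -0.4]
width: 0.0877
gripper_force: 0.0
[ 0.39343398 -0.24698601  0.17430785] [ 3.14145245 -0.00472656  2.90516438] [-1.35490384e-01  7.44536075e-02 -5.34729283e-01 -7.48395189e-04
 -9.66301943e-01 -1.67130776e+00]
```

View pics/g1.png

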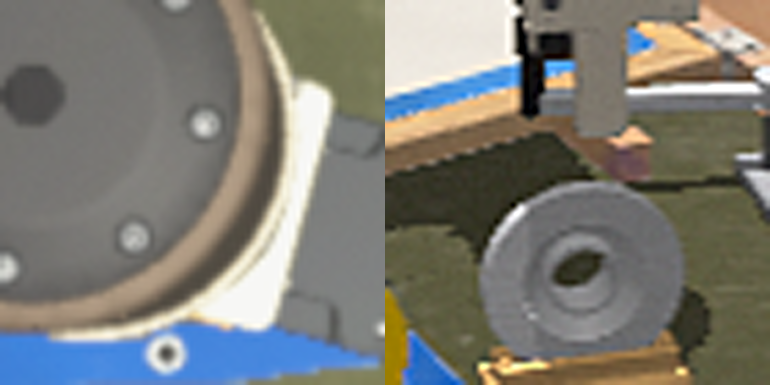

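The side crop shows the near finger about 50 crop px above the washer rim, and in line with it. I'll descend with the fingers straddling the rim.

```bash
python3 -m handwheel '[{"delta_pos":[0.04,0,-0.5],"dr":[0,0,0]},{"delta_pos":[0,0,-0.5],"dr":[0,0,0]},{"delta_pos":[0,0,-0.5],"dr":[0,0,0]},{"delta_pos":[0,0,-0.4],"dr":[0,0,0]},{"delta_pos":[0,0,0],"dr":[0,0,0]},{"delta_pos":[0,0,0],"dr":[0,0,0]}]'
python3 - <<'E'
from h import *
s=get_state();print(s['eef_pos'],s['ee_rot'])
R=cv2.Rodrigues(np.array([0,0,0.]))[0]; a=s['ee_rot'][2]-np.pi/2; ax=np.array([np.cos(a),np.sin(a),0]); p=s['eef_pos']
ims=[]
for n in ('side',):
    c=proj(n,[.395,-.248,.09]).astype(int); im=grab_frame(n)[c[1]-35:c[1]+35,c[0]-45:c[0]+45,::-1]
    im=cv2.resize(im,None,fx=8,fy=8,interpolation=cv2.INTER_CUBIC)
    for sg in(-1,1):
        q=(proj(n,p+sg*.044*ax-[0,0,.019])-c+[45,35])*8; cv2.circle(im,tuple(q.astype(int)),4,(0,0,255),1)
    q=(proj(n,[.3953,-.2476,.11])-c+[45,35])*8; cv2.circle(im,tuple(q.astype(int)),4,(0,255,0),1)
    cv2.imwrite('pics/g2.png',im)
E
```

```text
t: 8.2
eef_pos: [0.3972, -0.2466, 0.1207]
ee_rot: [-3.141, 0.001, 2.907]
force: [-0.2, -0.7, 1.1]
width: 0.0878
gripper_force: 0.0
[ 0.39716929 -0.24656393  0.1207497 ] [-3.14141216e+00  1.45447815e-03  2.90696323e+00]
```

View pics/g2.png

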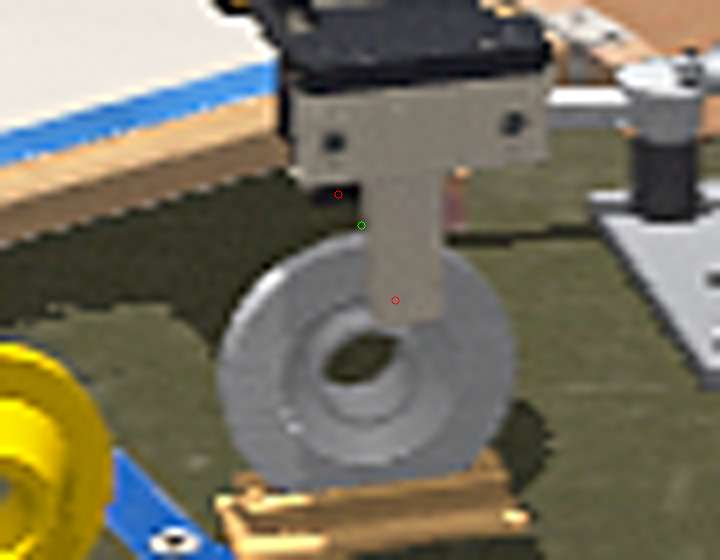

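The predicted fingertip and washer positions agree with the picture within about 1 px. I'll close gently, then grip.

```bash
python3 -m handwheel '[{"delta_pos":[-0.05,-0.02,-0.13],"dr":[0,0,0]},{"delta_pos":[0,0,0],"dr":[0,0,0]},{"delta_pos":[0,0,0],"dr":[0,0,0]},{"delta_pos":[0,0,0],"dr":[0,0,0]},{"delta_pos":[0,0,0],"dr":[0,0,0]},{"delta_pos":[0,0,0],"dr":[0,0,0]},{"delta_pos":[0,0,0],"dr":[0,0,0]},{"delta_pos":[0,0,0],"dr":[0,0,0]}]' 1 6
```

```text
t: 9.05
eef_pos: [0.3948, -0.2475, 0.1157]
ee_rot: [-3.142, -0.0, 2.905]
force: [0.1, 0.2, -0.1]
width: 0.029
gripper_force: 0.0
```

```bash
python3 -m handwheel '[{"delta_pos":[0,0,0],"dr":[0,0,0]},{"delta_pos":[0,0,0],"dr":[0,0,0]},{"delta_pos":[0,0,0],"dr":[0,0,0]},{"delta_pos":[0,0,0],"dr":[0,0,0]}]'; python3 -m handwheel '[{"delta_pos":[0,0,0],"dr":[0,0,0]},{"delta_pos":[0,0,0],"dr":[0,0,0]},{"delta_pos":[0,0,0],"dr":[0,0,0]}]' - 40
```

```text
t: 9.45
eef_pos: [0.3947, -0.2475, 0.1156]
ee_rot: [-3.141, -0.0, 2.905]
force: [-0.1, -0.0, -0.3]
width: 0.01
gripper_force: 6.0
t: 9.75
eef_pos: [0.3948, -0.2475, 0.1157]
ee_rot: [-3.142, -0.0, 2.905]
force: [0.1, -0.6, -0.6]
width: 0.0097
gripper_force: 40.0
```

```bash
python3 -m handwheel '[{"delta_pos":[0,0,0.5],"dr":[0,0,0]},{"delta_pos":[0,0,0.7],"dr":[0,0,0]},{"delta_pos":[0,0,0.8],"dr":[0,0,0]},{"delta_pos":[0.49,0.28,0],"dr":[0,0,8.3]},{"delta_pos":[0.49,0.28,0],"dr":[0,0,8.3]},{"delta_pos":[0.49,0.28,0],"dr":[0,0,8.3]},{"delta_pos":[0.49,0.28,0],"dr":[0,0,8.3]},{"delta_pos":[0.49,0.28,0],"dr":[0,0,8.3]},{"delta_pos":[0.49,0.28,0],"dr":[0,0,8.3]},{"delta_pos":[0.49,0.28,0],"dr":[0,0,8.3]}]' && python3 -m handwheel '[{"delta_pos":[0.49,0.28,0],"dr":[0,0,8.3]},{"delta_pos":[0.49,0.28,-0.2],"dr":[0,0,8.3]},{"delta_pos":[0.49,0.28,-0.2],"dr":[0,0,8.3]},{"delta_pos":[0.46,0.29,-0.27],"dr":[0,0,8.3]},{"delta_pos":[0,0,0],"dr":[0,0,0]},{"delta_pos":[0,0,0],"dr":[0,0,0]}]'
python3 - <<'E'
from ov import *
s=get_state();p=s['eef_pos'];print(p,s['ee_rot'])
a=s['ee_rot'][2]-np.pi/2; ax=np.array([np.cos(a),np.sin(a),0]); O=p-[0,0,.0557]-.005*ax
m=[F(.653,-.176,-.215),(O,ax,[(0,.05),(.01,.05),(.03,.023)])]
draw('h',[('side',(265,135,375,225))],m,'i1.png',s=7)
E
```

```text
t: 10.75
eef_pos: [0.4979, -0.188, 0.1752]
ee_rot: [3.141, -0.0, -2.358]
force: [0.4, 0.3, -2.2]
width: 0.0095
gripper_force: 39.9
t: 11.35
eef_pos: [0.555, -0.1545, 0.1548]
ee_rot: [3.14, -0.0, -1.787]
force: [-1.2, -0.6, -1.7]
width: 0.0097
gripper_force: 39.9
[ 0.55504537 -0.15450394  0.15477146] [ 3.13971769e+00 -2.07143946e-04 -1.78669788e+00]
```

View pics/i1.png

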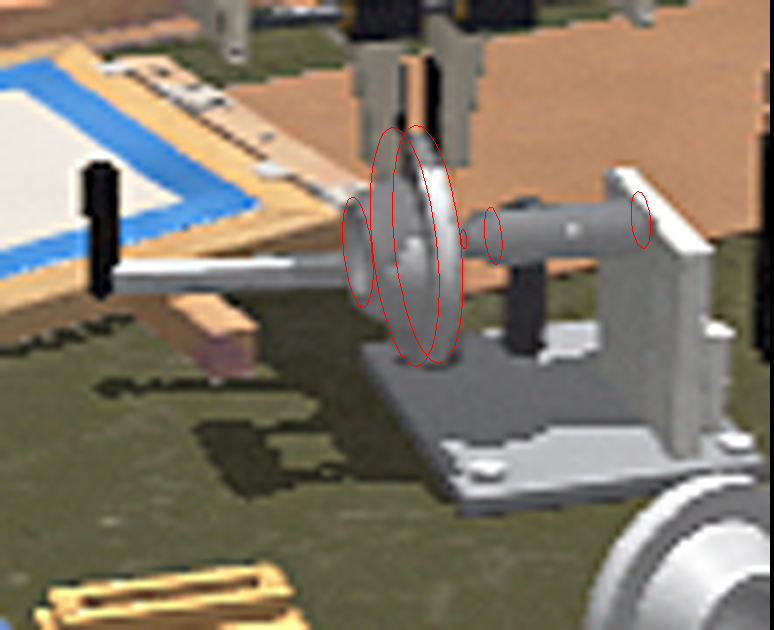

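The overlay shows the hollow face towards the plate and the bore in line with the nose, within about 1 px. I'll insert in stages and watch the force.

```bash
python3 -m handwheel '[{"delta_pos":[0.26,-0.057,0.03],"dr":[0,0,0]},{"delta_pos":[0.26,-0.057,0],"dr":[0,0,0]},{"delta_pos":[0.26,-0.057,0],"dr":[0,0,0]},{"delta_pos":[0.26,-0.057,0],"dr":[0,0,0]},{"delta_pos":[0.26,-0.057,0],"dr":[0,0,0]}]'; python3 -m handwheel '[{"delta_pos":[0.26,-0.057,0],"dr":[0,0,0]},{"delta_pos":[0.26,-0.057,0],"dr":[0,0,0]},{"delta_pos":[0,0,0],"dr":[0,0,0]}]'
```

```text
t: 11.9
eef_pos: [0.5953, -0.1636, 0.1564]
ee_rot: [-3.142, 0.0, -1.785]
force: [0.1, 0.4, -3.5]
width: 0.0096
gripper_force: 39.9
t: 12.2
eef_pos: [0.6112, -0.1669, 0.1562]
ee_rot: [-3.142, -0.0, -1.785]
force: [-0.1, -0.0, -2.1]
width: 0.0099
gripper_force: 39.9
```

```bash
python3 -m handwheel '[{"delta_pos":[0.23,-0.05,0],"dr":[0,0,0]},{"delta_pos":[0.23,-0.05,0],"dr":[0,0,0]},{"delta_pos":[0.23,-0.05,0],"dr":[0,0,0]},{"delta_pos":[0.23,-0.05,0],"dr":[0,0,0]},{"delta_pos":[0,0,0],"dr":[0,0,0]}]'; python3 -m handwheel '[{"delta_pos":[0.08,-0.018,0],"dr":[0,0,0]},{"delta_pos":[0.08,-0.018,0],"dr":[0,0,0]},{"delta_pos":[0,0,0],"dr":[0,0,0]}]'
```

```text
t: 12.7
eef_pos: [0.6387, -0.1729, 0.1562]
ee_rot: [-3.141, -0.0, -1.785]
force: [0.5, -0.1, -2.8]
width: 0.0097
gripper_force: 39.9
t: 13.0
eef_pos: [0.6428, -0.1738, 0.1565]
ee_rot: [-3.141, -0.0, -1.785]
force: [0.8, -0.3, -2.3]
width: 0.0097
gripper_force: 39.9
```

```bash
python3 -m handwheel '[{"delta_pos":[0.08,-0.018,0],"dr":[0,0,0]},{"delta_pos":[0,0,0],"dr":[0,0,0]}]'; python3 -m handwheel '[{"delta_pos":[0.05,-0.011,0],"dr":[0,0,0]},{"delta_pos":[0,0,0],"dr":[0,0,0]}]';python3 -m handwheel '[{"delta_pos":[0.05,-0.011,0],"dr":[0,0,0]},{"delta_pos":[0,0,0],"dr":[0,0,0]}]'
```

```text
t: 13.2
eef_pos: [0.6452, -0.1744, 0.1565]
ee_rot: [-3.141, -0.0, -1.785]
force: [-0.2, 0.2, -2.0]
width: 0.0098
gripper_force: 39.9
t: 13.4
eef_pos: [0.6466, -0.1747, 0.1565]
ee_rot: [-3.142, -0.0, -1.785]
force: [-0.2, 0.1, -2.6]
width: 0.0098
gripper_force: 39.9
t: 13.6
eef_pos: [0.6477, -0.1749, 0.1563]
ee_rot: [3.141, -0.0, -1.785]
force: [-1.4, 1.3, -0.7]
width: 0.0096
gripper_force: 40.0
```

Contact is just beginning. A little more to press flat.

```bash
python3 -m handwheel '[{"delta_pos":[0.05,-0.011,0],"dr":[0,0,0]},{"delta_pos":[0,0,0],"dr":[0,0,0]}]'; python3 -m handwheel '[{"delta_pos":[0.04,-0.009,0],"dr":[0,0,0]},{"delta_pos":[0,0,0],"dr":[0,0,0]}]'
```

```text
t: 13.8
eef_pos: [0.6484, -0.1751, 0.1561]
ee_rot: [3.139, 0.0, -1.785]
force: [-4.7, 2.3, 1.2]
width: 0.0094
gripper_force: 40.1
t: 14.0
eef_pos: [0.6488, -0.1752, 0.156]
ee_rot: [3.138, -0.0, -1.785]
force: [-6.7, 3.6, 1.4]
width: 0.0094
gripper_force: 40.2
```

```bash
python3 -m handwheel '[{"delta_pos":[0,0,-0.06],"dr":[0,0,0]},{"delta_pos":[-0.03,0.007,-0.06],"dr":[0,0,0]},{"delta_pos":[0,0,0],"dr":[0,0,0]}]';  python3 -m handwheel '[{"delta_pos":[0,0,0],"dr":[0,0,0]},{"delta_pos":[0,0,0],"dr":[0,0,0]},{"delta_pos":[0,0,0],"dr":[0,0,0]},{"delta_pos":[0,0,0],"dr":[0,0,0]},{"delta_pos":[0,0,0],"dr":[0,0,0]},{"delta_pos":[0,0,0],"dr":[0,0,0]}]' 0.1; python3 -m handwheel '[{"delta_pos":[0,0,0.5],"dr":[0,0,0]},{"delta_pos":[0,0,0.9],"dr":[0,0,0]},{"delta_pos":[0,0,0.9],"dr":[0,0,0]},{"delta_pos":[0,0,0.7],"dr":[0,0,0]}]'
python3 - <<'E'
from ov import *
m=[(np.array([.653,-.176,.096]),np.array([-.977,.213,0]),[(0,.05),(.01,.05),(.03,.023)])]
draw('h',[('side',(305,135,405,250))],m,'i2.png',s=5)
E
```

```text
t: 14.3
eef_pos: [0.6484, -0.1754, 0.1524]
ee_rot: [3.139, -0.001, -1.785]
force: [-5.3, 1.2, -0.5]
width: 0.0098
gripper_force: 40.1
t: 14.9
eef_pos: [0.6499, -0.1754, 0.1529]
ee_rot: [-3.141, 0.0, -1.785]
force: [-0.8, -0.1, 1.0]
width: 0.0392
gripper_force: 0.0
t: 15.3
eef_pos: [0.6503, -0.1756, 0.2461]
ee_rot: [-3.139, -0.0, -1.784]
force: [1.0, 0.8, -0.4]
width: 0.0398
gripper_force: 0.0
```

View pics/i2.png

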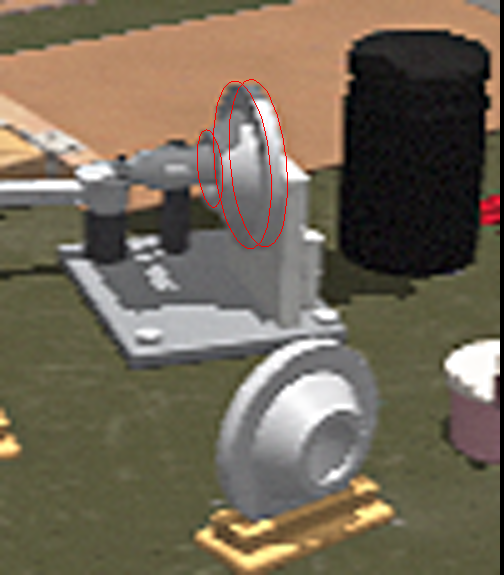

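The first washer sits upright and flat against the plate, matching the model outline at crop (250,165). Now the second one.

```bash
python3 -m handwheel '[{"delta_pos":[-0.457,-0.896,0],"dr":[0,0,-7.68]},{"delta_pos":[-0.457,-0.896,0],"dr":[0,0,-7.68]},{"delta_pos":[-0.457,-0.896,0],"dr":[0,0,-7.68]},{"delta_pos":[-0.457,-0.896,0],"dr":[0,0,-7.68]},{"delta_pos":[-0.457,-0.896,0],"dr":[0,0,-7.68]},{"delta_pos":[-0.457,-0.896,0],"dr":[0,0,-7.68]},{"delta_pos":[-0.457,-0.896,0],"dr":[0,0,-7.68]},{"delta_pos":[-0.457,-0.896,0],"dr":[0,0,-7.68]},{"delta_pos":[-0.457,-0.896,0],"dr":[0,0,-7.68]},{"delta_pos":[0,0,0],"dr":[0,0,0]}]' -1; python3 -m handwheel '[{"delta_pos":[0,0,-0.7],"dr":[0,0,0]},{"delta_pos":[0,0,-0.8],"dr":[0,0,0]},{"delta_pos":[0,0,-0.7],"dr":[0,0,0]},{"delta_pos":[0,0,0],"dr":[0,0,0]},{"delta_pos":[0,0,0],"dr":[0,0,0]}]'
```

```text
t: 16.35
eef_pos: [0.5247, -0.4201, 0.2438]
ee_rot: [-3.141, 0.0, -2.998]
force: [0.4, 0.4, 0.6]
width: 0.0878
gripper_force: 0.0
t: 16.85
eef_pos: [0.5268, -0.4173, 0.1778]
ee_rot: [-3.141, -0.0, -2.99]
force: [0.1, -0.4, 0.3]
width: 0.0878
gripper_force: 0.0
```

```bash
python3 -m handwheel '[{"delta_pos":[0,0,-0.6],"dr":[0,0,0]},{"delta_pos":[0,0,-0.6],"dr":[0,0,0]},{"delta_pos":[0,0,-0.5],"dr":[0,0,0]},{"delta_pos":[0,0,-0.37],"dr":[0,0,0]},{"delta_pos":[0,0,0],"dr":[0,0,0]}]'; python3 -m handwheel '[{"delta_pos":[0,0,0],"dr":[0,0,0]},{"delta_pos":[0,0,0],"dr":[0,0,0]},{"delta_pos":[0,0,0],"dr":[0,0,0]},{"delta_pos":[0,0,0],"dr":[0,0,0]},{"delta_pos":[0,0,0],"dr":[0,0,0]},{"delta_pos":[0,0,0],"dr":[0,0,0]},{"delta_pos":[0,0,0],"dr":[0,0,0]},{"delta_pos":[0,0,0],"dr":[0,0,0]},{"delta_pos":[0,0,0],"dr":[0,0,0]},{"delta_pos":[0,0,0],"dr":[0,0,0]}]' 1 6;  python3 -m handwheel '[{"delta_pos":[0,0,0],"dr":[0,0,0]},{"delta_pos":[0,0,0],"dr":[0,0,0]}]'
```

```text
t: 17.35
eef_pos: [0.5259, -0.417, 0.1137]
ee_rot: [3.14, -0.002, -2.991]
force: [-0.4, 0.2, 0.1]
width: 0.088
gripper_force: 0.0
t: 18.35
eef_pos: [0.5264, -0.4173, 0.1147]
ee_rot: [3.142, -0.0, -2.991]
force: [-0.2, -0.4, 0.6]
width: 0.0131
gripper_force: 0.0
t: 18.55
eef_pos: [0.5264, -0.4173, 0.1147]
ee_rot: [3.142, -0.0, -2.991]
force: [0.8, -0.1, -0.3]
width: 0.01
gripper_force: 6.0
```

```bash
python3 -m handwheel '[{"delta_pos":[0,0,0],"dr":[0,0,0]},{"delta_pos":[0,0,0],"dr":[0,0,0]},{"delta_pos":[0,0,0.5],"dr":[0,0,0]},{"delta_pos":[0,0,0.7],"dr":[0,0,0]},{"delta_pos":[0,0,0.8],"dr":[0,0,0]},{"delta_pos":[0,0,0],"dr":[0,0,0]}]' - 40; python3 -m handwheel '[{"delta_pos":[0.035,0.7,0],"dr":[0,0,7]},{"delta_pos":[0.035,0.9,0],"dr":[0,0,7]},{"delta_pos":[0.035,0.9,0],"dr":[0,0,7]},{"delta_pos":[0.035,0.9,0],"dr":[0,0,7]},{"delta_pos":[0.035,0.9,0],"dr":[0,0,7]},{"delta_pos":[0.035,0.9,0],"dr":[0,0,7]},{"delta_pos":[0.035,0.9,0],"dr":[0,0,7]},{"delta_pos":[0.035,0.9,0],"dr":[0,0,7]},{"delta_pos":[0.033,0.9,0],"dr":[0,0,7]},{"delta_pos":[0,0.997,0],"dr":[0,0,6.1]}]'; python3 -m handwheel '[{"delta_pos":[0,0,-0.3],"dr":[0,0,0]},{"delta_pos":[0,0,-0.35],"dr":[0,0,0]},{"delta_pos":[0,0,0],"dr":[0,0,0]},{"delta_pos":[0,0,0],"dr":[0,0,0]}]'
python3 - <<'E'
from ov import *
s=get_state();p=s['eef_pos'];print(p,s['ee_rot'],s['q'][5])
a=s['ee_rot'][2]+np.pi/2; ax=np.array([np.cos(a),np.sin(a),0]); O=p-[0,0,.0547]-.005*ax
m=[F(.653,-.176,-.215),(O,ax,[(0,.05),(.01,.05),(.03,.023)])]
draw('h',[('side',(265,135,375,225))],m,'i3.png',s=7)
E
```

```text
t: 19.15
eef_pos: [0.5281, -0.4185, 0.1795]
ee_rot: [-3.137, 0.005, -2.99]
force: [1.3, -0.1, -2.0]
width: 0.0095
gripper_force: 40.0
t: 20.15
eef_pos: [0.5354, -0.1494, 0.1747]
ee_rot: [3.141, 0.0, -1.78]
force: [-0.1, 0.6, -2.0]
width: 0.0094
gripper_force: 40.0
t: 20.55
eef_pos: [0.5354, -0.1511, 0.1547]
ee_rot: [3.14, -0.0, -1.786]
force: [0.2, 0.2, -2.0]
width: 0.0097
gripper_force: 40.0
[ 0.53535497 -0.15109373  0.15469386] [ 3.14021926e+00 -4.98916601e-04 -1.78631151e+00] -0.2925768038417161
```

```bash
python3 -m handwheel '[{"delta_pos":[0.26,-0.057,0.02],"dr":[0,0,0]},{"delta_pos":[0.26,-0.057,0],"dr":[0,0,0]},{"delta_pos":[0.26,-0.057,0],"dr":[0,0,0]},{"delta_pos":[0,0,0],"dr":[0,0,0]}]'; python3 -m handwheel '[{"delta_pos":[0.26,-0.057,0],"dr":[0,0,0]},{"delta_pos":[0.26,-0.057,0],"dr":[0,0,0]},{"delta_pos":[0,0,0],"dr":[0,0,0]}]'; python3 -m handwheel '[{"delta_pos":[0.26,-0.057,0],"dr":[0,0,0]},{"delta_pos":[0.26,-0.057,0],"dr":[0,0,0]},{"delta_pos":[0,0,0],"dr":[0,0,0]}]'
```

```text
t: 21.0
eef_pos: [0.5606, -0.1559, 0.1558]
ee_rot: [-3.141, -0.0, -1.785]
force: [0.3, 0.4, -1.9]
width: 0.01
gripper_force: 40.0
t: 21.3
eef_pos: [0.5759, -0.1591, 0.1558]
ee_rot: [-3.141, -0.0, -1.785]
force: [-0.6, -0.5, -1.8]
width: 0.0096
gripper_force: 40.0
t: 21.6
eef_pos: [0.5915, -0.1625, 0.1558]
ee_rot: [-3.141, -0.0, -1.785]
force: [-0.2, -1.0, -2.1]
width: 0.0094
gripper_force: 40.0
```

```bash
python3 -m handwheel '[{"delta_pos":[0.1,-0.022,-0.03],"dr":[0,0,0]},{"delta_pos":[0.08,-0.018,-0.03],"dr":[0,0,0]},{"delta_pos":[0,0,0],"dr":[0,0,0]}]'; python3 -m handwheel '[{"delta_pos":[0.06,-0.013,0],"dr":[0,0,0]},{"delta_pos":[0,0,0],"dr":[0,0,0]}]';python3 -m handwheel '[{"delta_pos":[0.05,-0.011,0],"dr":[0,0,0]},{"delta_pos":[0,0,0],"dr":[0,0,0]}]'
```

```text
t: 21.9
eef_pos: [0.5959, -0.1636, 0.1538]
ee_rot: [3.141, -0.0, -1.785]
force: [-0.6, -0.5, -2.6]
width: 0.0097
gripper_force: 40.0
t: 22.1
eef_pos: [0.5977, -0.164, 0.1541]
ee_rot: [-3.141, -0.0, -1.785]
force: [-0.6, -0.4, -2.1]
width: 0.0099
gripper_force: 40.0
t: 22.3
eef_pos: [0.5992, -0.1643, 0.1541]
ee_rot: [-3.142, 0.0, -1.785]
force: [-0.1, -0.9, -3.4]
width: 0.0095
gripper_force: 40.0
```

```bash
python3 -m handwheel '[{"delta_pos":[0.05,-0.011,0],"dr":[0,0,0]},{"delta_pos":[0,0,0],"dr":[0,0,0]}]'; python3 -m handwheel '[{"delta_pos":[0.04,-0.009,0],"dr":[0,0,0]},{"delta_pos":[0,0,0],"dr":[0,0,0]}]';python3 -m handwheel '[{"delta_pos":[0.03,-0.007,0],"dr":[0,0,0]},{"delta_pos":[0,0,0],"dr":[0,0,0]}]'
```

```text
t: 22.5
eef_pos: [0.5997, -0.1645, 0.1538]
ee_rot: [3.14, -0.0, -1.785]
force: [-3.8, 2.2, 0.5]
width: 0.0092
gripper_force: 40.0
t: 22.7
eef_pos: [0.5999, -0.1645, 0.1537]
ee_rot: [3.138, -0.0, -1.785]
force: [-7.0, 4.1, 2.8]
width: 0.0096
gripper_force: 40.0
t: 22.9
eef_pos: [0.6, -0.1646, 0.1537]
ee_rot: [3.136, -0.0, -1.785]
force: [-9.2, 4.5, 4.8]
width: 0.0098
gripper_force: 40.0
```

```bash
python3 -m handwheel '[{"delta_pos":[-0.05,0.011,-0.05],"dr":[0,0,0]},{"delta_pos":[-0.03,0.007,-0.05],"dr":[0,0,0]},{"delta_pos":[0,0,0],"dr":[0,0,0]}]';  python3 -m handwheel '[{"delta_pos":[0,0,0],"dr":[0,0,0]},{"delta_pos":[0,0,0],"dr":[0,0,0]},{"delta_pos":[0,0,0],"dr":[0,0,0]},{"delta_pos":[0,0,0],"dr":[0,0,0]},{"delta_pos":[0,0,0],"dr":[0,0,0]}]' 0.36; python3 -m handwheel '[{"delta_pos":[0,0,0.4],"dr":[0,0,0]},{"delta_pos":[0,0,0.6],"dr":[0,0,0]},{"delta_pos":[0,0,0.9],"dr":[0,0,0]},{"delta_pos":[0,0,0.9],"dr":[0,0,0]},{"delta_pos":[0,0,0.9],"dr":[0,0,0]}]'
```

```text
t: 23.2
eef_pos: [0.5996, -0.1646, 0.1509]
ee_rot: [3.141, -0.0, -1.785]
force: [-4.7, 2.2, -0.1]
width: 0.0098
gripper_force: 40.0
t: 23.7
eef_pos: [0.6006, -0.1646, 0.1512]
ee_rot: [-3.141, 0.0, -1.785]
force: [0.7, -0.5, 0.3]
width: 0.028
gripper_force: 0.0
t: 24.2
eef_pos: [0.6003, -0.1647, 0.2643]
ee_rot: [-3.141, -0.0, -1.785]
force: [0.6, 0.0, -0.6]
width: 0.0282
gripper_force: 0.0
```

The pack is on, with contact at exactly the 60 mm pack length. Next I'll locate the lever and check the pack.

Run:
```python
from h import *
from scipy.optimize import least_squares
np.set_printoptions(precision=4,suppress=True)
for n in('top','side'):
    grab_frame(n)
    for q in('lever_grip','lever_hinge','hub_a','washer_a','squeegee','marker','ink_pot'): print(n,q,[(np.round(d['location'],0).tolist(),round(d['conf'],2)) for d in mark_of(n,q)][:5])
# dark handle blob in the initial pictures
for n,c in(('top',(184,183)),('side',(280,166))):
    im=cv2.imread(f'pics/{n}0.png')[c[1]-18:c[1]+18,c[0]-18:c[0]+18]
    g=im.max(2); m=(g<45).astype(np.uint8); _,l,st,ce=cv2.connectedComponentsWithStats(m)
    for j in range(1,len(st)):
        if st[j,4]>12:
            ys,xs=np.nonzero(l==j); print(n,'blob',st[j,4],'c',ce[j]+[c[0]-18,c[1]-18],'bbox',st[j,:4]+[c[0]-18,c[1]-18,0,0]); 
            print(cv2.fitLine(np.c_[xs,ys].astype(np.float32),cv2.DIST_L2,0,.01,.01)[:2].ravel())
for x,y in((.478,-.021),(.461,-.035),(.47,-.03)):
    print((x,y),[proj(n,[x,y,z]).round(1).tolist() for n in('top','side') for z in(.064,.11)])
```

```text
top lever_grip [([183.0, 181.0], 0.57)]
top lever_hinge [([208.0, 126.0], 0.76)]
top hub_a [([248.0, 118.0], 0.96), ([250.0, 118.0], 0.9), ([414.0, 271.0], 0.77), ([355.0, 307.0], 0.64), ([288.0, 286.0], 0.58)]
top washer_a [([428.0, 265.0], 0.96), ([247.0, 130.0], 0.81), ([341.0, 303.0], 0.75), ([249.0, 105.0], 0.73), ([277.0, 281.0], 0.62)]
top squeegee [([411.0, 187.0], 0.9), ([352.0, 244.0], 0.71)]
top marker [([356.0, 243.0], 0.78)]
top ink_pot [([346.0, 108.0], 0.84), ([286.0, 223.0], 0.37), ([248.0, 116.0], 0.26)]
side lever_grip [([279.0, 166.0], 0.79)]
side lever_hinge [([346.0, 168.0], 0.73), ([357.0, 168.0], 0.69), ([325.0, 161.0], 0.58)]
side hub_a [([242.0, 225.0], 0.82), ([345.0, 170.0], 0.7), ([305.0, 272.0], 0.67), ([347.0, 172.0], 0.61), ([243.0, 258.0], 0.6)]
side washer_a [([338.0, 171.0], 0.75), ([238.0, 219.0], 0.7), ([320.0, 278.0], 0.63), ([244.0, 251.0], 0.62), ([357.0, 169.0], 0.56)]
side squeegee [([376.0, 273.0], 0.95)]
side marker [([302.0, 261.0], 0.71)]
side ink_pot [([401.0, 222.0], 0.62)]
side blob 78 c [279.1795 166.2821] bbox [277 158   5  19]
[0.0189 0.9998]
(0.478, -0.021) [[184.0, 181.9], [178.2, 179.4], [281.0, 170.3], [280.6, 156.4]]
(0.461, -0.035) [[189.8, 189.5], [184.2, 187.3], [277.9, 172.8], [277.4, 158.7]]
(0.47, -0.03) [[187.8, 185.5], [182.1, 183.1], [279.9, 171.7], [279.5, 157.7]]
```

```bash
python3 -m handwheel '[{"delta_pos":[-0.635,0.915,0],"dr":[0,0,-2.45]},{"delta_pos":[-0.635,0.915,0],"dr":[0,0,-2.45]},{"delta_pos":[-0.635,0.915,0],"dr":[0,0,-2.45]},{"delta_pos":[-0.635,0.915,0],"dr":[0,0,-2.45]},{"delta_pos":[-0.635,0.915,0],"dr":[0,0,-2.45]},{"delta_pos":[-0.635,0.915,0],"dr":[0,0,-2.45]},{"delta_pos":[0,0,-0.8],"dr":[0,0,0]},{"delta_pos":[0,0,-0.9],"dr":[0,0,0]},{"delta_pos":[0,0,-0.8],"dr":[0,0,0]},{"delta_pos":[0,0,0],"dr":[0,0,0]}]' 1 15; python3 -m handwheel '[{"delta_pos":[0,0,-0.6],"dr":[0,0,0]},{"delta_pos":[0,0,-0.6],"dr":[0,0,0]},{"delta_pos":[0,0,-0.6],"dr":[0,0,0]},{"delta_pos":[0,0,-0.6],"dr":[0,0,0]},{"delta_pos":[0,0,-0.55],"dr":[0,0,0]},{"delta_pos":[0,0,0],"dr":[0,0,0]}]'
python3 - <<'E'
from h import *
save('side','l1.png',(240,120,360,210),6)
E
```

```text
t: 26.0
eef_pos: [0.484, -0.0002, 0.1845]
ee_rot: [3.138, -0.003, -2.042]
force: [0.2, -0.0, -0.3]
width: 0.0004
gripper_force: 0.0
t: 26.6
eef_pos: [0.4855, -0.0001, 0.0979]
ee_rot: [3.14, -0.002, -2.042]
force: [-1.8, -0.2, 0.5]
width: 0.0005
gripper_force: 0.0
```

View pics/l1.png

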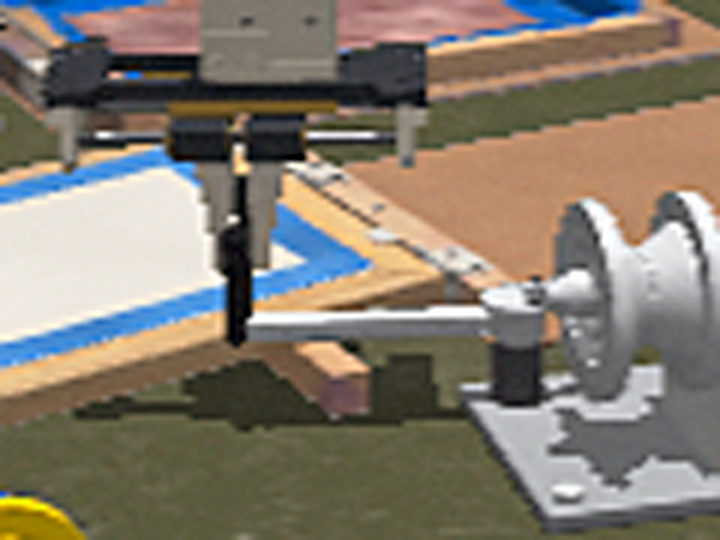

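The picture shows the fingers closed just behind the handle at crop (237,285), and the pack reads rim-hub-hub-rim at (590-700,290). I'll work out the arc.

Run:
```python
from h import *
h=np.array([.6,-.095]); p=get_state()['eef_pos'][:2]
for th in np.arange(0,1.31,.1):
    f=np.radians(153)+th; u=np.array([np.cos(f),np.sin(f)]); t=np.array([-u[1],u[0]]); T=h+.145*u-.0175*t
    print(round(th,1),T.round(4),((T-p)/.03).round(2)); p=T
```

```text
0.0 [ 0.4787 -0.0136] [-0.25 -0.45]
0.1 [ 0.4712 -0.0261] [-0.25 -0.42]
0.2 [ 0.465  -0.0393] [-0.21 -0.44]
0.3 [ 0.4601 -0.053 ] [-0.16 -0.46]
0.4 [ 0.4566 -0.0672] [-0.12 -0.47]
0.5 [ 0.4546 -0.0817] [-0.07 -0.48]
0.6 [ 0.454  -0.0963] [-0.02 -0.49]
0.7 [ 0.4548 -0.1108] [ 0.03 -0.49]
0.8 [ 0.4571 -0.1253] [ 0.08 -0.48]
0.9 [ 0.4608 -0.1394] [ 0.12 -0.47]
1.0 [ 0.466 -0.153] [ 0.17 -0.46]
1.1 [ 0.4724 -0.1661] [ 0.22 -0.44]
1.2 [ 0.4802 -0.1785] [ 0.26 -0.41]
1.3 [ 0.4891 -0.1901] [ 0.3  -0.38]
```

```bash
python3 -m handwheel '[{"delta_pos":[-0.25,-0.45,0],"dr":[0,0,0]},{"delta_pos":[-0.125,-0.21,0],"dr":[0,0,2.87]},{"delta_pos":[-0.125,-0.21,0],"dr":[0,0,2.87]},{"delta_pos":[-0.105,-0.22,0],"dr":[0,0,2.87]},{"delta_pos":[-0.105,-0.22,0],"dr":[0,0,2.87]}]'; python3 -m handwheel '[{"delta_pos":[-0.08,-0.23,0],"dr":[0,0,2.87]},{"delta_pos":[-0.08,-0.23,0],"dr":[0,0,2.87]},{"delta_pos":[-0.06,-0.235,0],"dr":[0,0,2.87]},{"delta_pos":[-0.06,-0.235,0],"dr":[0,0,2.87]},{"delta_pos":[-0.035,-0.24,0],"dr":[0,0,2.87]},{"delta_pos":[-0.035,-0.24,0],"dr":[0,0,2.87]}]'
python3 - <<'E'
from h import *
for n in('top','side'):
    grab_frame(n); print(n,[(np.round(d['location'],0).tolist(),round(d['conf'],2)) for d in mark_of(n,'lever_grip')][:3])
h=np.array([.6,-.095]);f=np.radians(153)+.5
P=[*(h+.145*np.array([np.cos(f),np.sin(f)])),.095]; print(P,proj('top',P),proj('side',P))
E
```

```text
t: 27.15
eef_pos: [0.4665, -0.039, 0.1006]
ee_rot: [-3.137, 0.003, -1.839]
force: [3.2, 3.6, -0.6]
width: 0.0004
gripper_force: 1.6
t: 27.75
eef_pos: [0.457, -0.0812, 0.1008]
ee_rot: [-3.135, 0.001, -1.538]
force: [5.5, 3.5, -2.7]
width: 0.0002
gripper_force: 2.9
top [([218.0, 189.0], 0.75)]
side [([286.0, 170.0], 0.57)]
[np.float64(0.45505996793752224), np.float64(-0.09916978485391402), 0.095] [215.0996777  191.43959815] [284.8446985  170.73389565]
```

```bash
python3 -m handwheel '[{"delta_pos":[0.04,-0.245,0],"dr":[0,0,2.87]},{"delta_pos":[0.04,-0.245,0],"dr":[0,0,2.87]},{"delta_pos":[0.015,-0.245,0],"dr":[0,0,2.87]},{"delta_pos":[0.015,-0.245,0],"dr":[0,0,2.87]}]'; python3 -m handwheel '[{"delta_pos":[0.04,-0.24,0],"dr":[0,0,2.87]},{"delta_pos":[0.04,-0.24,0],"dr":[0,0,2.87]},{"delta_pos":[0.06,-0.235,0],"dr":[0,0,2.87]},{"delta_pos":[0.06,-0.235,0],"dr":[0,0,2.87]}]'
```

```text
t: 28.35
eef_pos: [0.4595, -0.111, 0.1007]
ee_rot: [-3.136, -0.0, -1.338]
force: [3.8, 3.8, -1.1]
width: 0.0003
gripper_force: 2.3
t: 28.75
eef_pos: [0.4646, -0.1398, 0.1004]
ee_rot: [-3.138, -0.001, -1.138]
force: [0.4, 2.0, -0.4]
width: 0.0004
gripper_force: 0.6
```

```bash
python3 -m handwheel '[{"delta_pos":[0.085,-0.23,0],"dr":[0,0,2.87]},{"delta_pos":[0.085,-0.23,0],"dr":[0,0,2.87]},{"delta_pos":[0.11,-0.22,0],"dr":[0,0,2.87]},{"delta_pos":[0.11,-0.22,0],"dr":[0,0,2.87]},{"delta_pos":[0,0,0],"dr":[0,0,0]}]'
python3 - <<'E'
from h import *
for n in('top','side'):
    grab_frame(n); print(n,[(np.round(d['location'],0).tolist(),round(d['conf'],2)) for d in mark_of(n,'lever_grip')][:3])
h=np.array([.6,-.095])
for th in(1.1,1.75):
    f=np.radians(153)+th;P=[*(h+.145*np.array([np.cos(f),np.sin(f)])),.095]; print(th,np.round(P,3),proj('top',P).round(),proj('side',P).round())
E
```

```text
t: 29.25
eef_pos: [0.4758, -0.1673, 0.1]
ee_rot: [-3.14, -0.001, -0.939]
force: [0.3, -0.2, -0.8]
width: 0.0009
gripper_force: 0.0
top [([261.0, 166.0], 0.46)]
side [([329.0, 181.0], 0.55)]
1.1 [ 0.483 -0.18   0.095] [252. 180.] [306. 179.]
1.75 [ 0.558 -0.234  0.095] [278. 147.] [339. 180.]
```

```bash
python3 -m handwheel '[{"delta_pos":[-0.4,0.3,0],"dr":[0,0,0]},{"delta_pos":[-0.3,0.2,0.5],"dr":[0,0,0]},{"delta_pos":[-0.3,0.2,1],"dr":[0,0,0]},{"delta_pos":[0,0.5,1],"dr":[0,0,0]},{"delta_pos":[0,0.9,1],"dr":[0,0,0]},{"delta_pos":[0,0.9,0],"dr":[0,0,0]},{"delta_pos":[0,0.9,0],"dr":[0,0,0]},{"delta_pos":[0,0.9,0],"dr":[0,0,0]},{"delta_pos":[0,0,0],"dr":[0,0,0]},{"delta_pos":[0,0,0],"dr":[0,0,0]}]'
python3 - <<'E'
from h import *
for rep in(0,1):
  for n in('top','side'):
    grab_frame(n)
    for q in('lever_grip','lever_hinge','hub_a','washer_a','squeegee','marker','ink_pot') if rep else ('lever_grip',): print(n,q,[(np.round(d['location'],0).tolist(),round(d['conf'],2)) for d in mark_of(n,q)][:5])
h=np.array([.6,-.095])
for th in(1.1,1.3,1.5,1.75):
    f=np.radians(153)+th;P=[*(h+.145*np.array([np.cos(f),np.sin(f)])),.095]; print(th,np.round(P,3),proj('top',P).round(),proj('side',P).round())
for d in(0,-.03,-.06): print(d,[proj(n,[.653+.977*d,-.176-.213*d,.096]).round() for n in('top','side')])
E
```

```text
t: 30.45
eef_pos: [0.4449, -0.0218, 0.2037]
ee_rot: [-3.141, -0.0, -0.938]
force: [-1.3, -0.1, 0.8]
width: 0.0005
gripper_force: 0.0
top lever_grip [([274.0, 139.0], 0.97)]
side lever_grip [([340.0, 183.0], 0.73), ([357.0, 167.0], 0.69)]
top lever_grip [([274.0, 142.0], 0.56)]
top lever_hinge [([210.0, 126.0], 0.9)]
top hub_a [([248.0, 116.0], 0.95), ([248.0, 118.0], 0.93), ([289.0, 286.0], 0.91), ([412.0, 271.0], 0.87), ([353.0, 308.0], 0.63)]
top washer_a [([252.0, 108.0], 0.93), ([425.0, 263.0], 0.93), ([278.0, 284.0], 0.89), ([341.0, 304.0], 0.85), ([249.0, 132.0], 0.58)]
top squeegee []
top marker [([352.0, 245.0], 0.6)]
top ink_pot [([347.0, 109.0], 0.97)]
side lever_grip [([342.0, 181.0], 0.69)]
side lever_hinge [([326.0, 164.0], 0.7)]
side hub_a [([346.0, 168.0], 0.71), ([305.0, 275.0], 0.7), ([240.0, 225.0], 0.7), ([243.0, 258.0], 0.59), ([344.0, 170.0], 0.53)]
side washer_a [([245.0, 251.0], 0.91), ([240.0, 220.0], 0.79), ([321.0, 280.0], 0.71), ([359.0, 168.0], 0.59), ([339.0, 169.0], 0.59)]
side squeegee []
side marker [([301.0, 260.0], 0.72)]
side ink_pot [([401.0, 226.0], 0.68)]
1.1 [ 0.483 -0.18   0.095] [252. 180.] [306. 179.]
1.3 [ 0.502 -0.202  0.095] [262. 172.] [316. 180.]
1.5 [ 0.525 -0.219  0.095] [271. 161.] [326. 181.]
1.75 [ 0.558 -0.234  0.095] [278. 147.] [339. 180.]
0 [array([253., 105.]), array([356., 167.])]
-0.03 [array([250., 117.]), array([346., 168.])]
-0.06 [array([247., 130.]), array([337., 169.])]
```

The lever is snapped shut, the pack spans 0 to -60, and the robot is clear, so I'm handing in.

```bash
python3 -c "
from station import *
print(job_done())"
```

```text
the job is handed in; nothing more can be done
None
```

The job is handed in at about 31 s: both washers are on the arbor, rim–hub–hub–rim against the plate, and the cam lever is snapped shut with the robot clear of everything; the ink pot and marker are unmoved, and though the last squeegee check found nothing in either camera, the arm never went near it.

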